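# Tip the biscuits into the warmer

## Robot

A 6-joint arm with a two-finger parallel gripper is mounted at the origin on a cart in front of the work surface, level with it; the furniture and walls round the work are solid. World frame = base frame: x ahead of the robot, y to its left, z up, the work surface at z = 0. Lengths are in mm, angles in degrees, forces in N, time in s.
With the tool pointing down it reaches from about 275 to 850 mm from the base axis. Payload 5.2 kg.
Tool frame: the origin (TCP) lies at the very end of the fingers, on their centre line; the grasp point (between the pads) lies 19 mm behind it; z points along the fingers, y is the line along which they close (so a half turn about z gives the same grasp; the last joint's range is limited). The gripper opens to 85 mm and grips with 20 to 120 N. Pads are 22 mm wide; open, the fingers measure 114 mm over their backs; the gripper's body (76 mm by 85 mm) begins 54 mm behind the grasp point. The pads swing forward as they close: fully open they stand 13 mm farther back than shut.
Start: joints at [57.766, 14.817, 87.949, -0, 77.235, -11.62], TCP at [193.627, 514.795, 231.31] pointing down, gripper open.
Joint ranges: [-179.93, 179.93], [-52.35, 119.4], [10.71, 147.94], [-69.91, 249.91], [12.55, 155.21], [-178.61, 178.61]. Speed limits (degrees/s): [147.25, 147.25, 180, 180, 180, 180].

## Interface

Orientations are given as [roll, pitch, yaw] about the fixed x, y, z axes, in that order (R = Rz(yaw) Ry(pitch) Rx(roll)).
In Python, from rig import observe, get_image, hand_in, trace, tip_of gives the robot as it stands.
- The arm moves only by the shell command python3 -m crank 'ROWS' [FORCE]. ROWS is JSON, a list that holds one entry, the list of rows, each a list of 7 numbers: the turn, a rotation vector about the tool's x, y, z as a fraction of full scale, then the shift along the tool's x, y, z as a fraction of full scale, then the opening, from 0 (shut) to 1 (fully open). In form: [[[ax, ay, az, x, y, z, hand], ...]]. A call has 1 to 8 rows; each row is the pose to reach, as a shift and turn from the pose commanded when the call began, along the tool's axes at that moment, turning the shorter way round; what a row does not reach only later rows make up. Full scale, the value 1, is 60 cm for a shift and pi rad for a turn. A row lasts 1/8 s, in which the tool goes at most 62.5 mm and 10.7 degrees, less where a joint would pass 70% of its speed; a pose out of reach is approached as far as the arm can. A call with a number of a shift or a turn outside -1 to 1 is refused whole. A call with a gripper value outside its range is refused whole. The fingers move at their own pace and stop on an object; FORCE is the grip in N (left out, the last holds). Time passes only in rows, so rows that repeat a pose let the fingers close. It gives the time, the measured TCP pose, the force, the opening and the grip force at its end, in the units of the state.
- observe(): the state, without advancing time (a new reading comes with each control period).
- get_image(name): name is "scene" or "top"; returns a dict with "img" (384x512x3 uint8, red, green, blue), "vertical_fov" (degrees; the focal length in pixels is half the picture's height over the tangent of half this angle, whatever the lens; pixels are square), "cx", "cy" (the principal point, pixels), "extrinsics" (4x4, takes a point from camera to world coordinates). Camera axes: x right, y up, looking along -z (the intrinsics and any distortion apply to the point x, -y, -z); pixel columns grow to the right and rows downward; lengths in mm; the calibration is good to about 2 mm. A picture is of the moment at which its call begins. There is no depth.
- hand_in(): hands the job in; it is judged then, once.
Trained networks look in a picture, given as the dict that the camera call returned (one of the last four; its "shot" number tells which), for a name from the list of things; names that differ only in an ending like _2 or _b are one class to them, and where a whole thing is asked for, a point or a joint stands for the part that bears it (a point fixed in the world has none). Each returns a list of dicts, best first, with "conf" (0 to 1); they miss things now and then, are a little off and sometimes report something else, mostly with a low value. They report only what shows in the picture. A call takes as long as a camera call.
- trace(query, picture): "region" (384x512 bool, what is visible of it) and "extent" ([left, top, width, height] in pixels, round what is visible of it).
- tip_of(query, picture): "point" ([column, row] in pixels: a listed point, or the origin of a listed thing).
The state is a dict: "clock": time; "qpos": joint angles; "qd": joint speeds; "tau": joint torques, N m; "position": TCP position; "ee_rot": TCP orientation; "contact_force": force on the tool from outside, world axes, zero at the start; "wrist_torque": the same for the moment, N m; "gripper_width": opening from 0.0 (shut) to 1.0 (fully open); "grasp_force": force on a finger pad.
Only numpy, scipy, OpenCV 4.12 (cv2) and the standard library are available. Lean on these libraries where they do the work, as an engineer would, in place of code of your own. Each camera call takes 0.05 s, during which the arm holds its last target. There are 200 camera calls.

## Task

Pick up the small metal tray by its sloping wooden handle and tip all four biscuits off its open front edge into the square well of the countertop warmer, from close above and without touching the biscuits with the gripper. Set the empty tray down flat on the worktop and let go of it, and turn the warmer's dial so that its pointer stands at the long mark of its scale. Leave the other things on the worktop where they are.

Things in the scene. Friction and masses are not known exactly. Their poses are not given: they have to be found in the camera images.
- tray: Small aluminium serving tray, loose, 0.13 to 0.25 kg: 120 mm (x) x 96 mm (y), floor 4 mm thick. Side rims 14 mm high, rear rim 16 mm; the front edge (+x) is open, flush with the floor. Origin: centre of the underside, z up. A wooden handle rises from the middle of the rear edge and points backwards (tray -x, to the robot's left, world +y, within 22 degrees).
- tray_grip (a point): Where to grip the handle, on its centre line: at [-99.9, 0, 55.5] mm in the tray's frame, axes as the tray's. The handle slopes up and back at 50 degrees; wood 70 mm long, 26 wide (tray y), 12 thick. Pads lie flat on it with the fingers pointing forward and down along it (40 degrees from straight down), closing in the tray's x-z plane; 50 mm open clears the worktop.
- tray_lip (a point): Middle of the tray's open front edge, top of the floor: at [60, 0, 4] mm in the tray's frame. Axes as the tray's.
- biscuit_0: Round domed almond biscuit, tan: 34 mm across, 16.5 mm high, 15 g. Origin: centre of its flat underside (z axis through the dome). One of four alike, lying on the tray at the start. How well it grips the tray differs from run to run: it begins to slide at a tilt of about 25 to 40 degrees.
- biscuit_1: Round domed almond biscuit, tan: 34 mm across, 16.5 mm high, 15 g. Origin: centre of its flat underside (z axis through the dome). One of four alike, lying on the tray at the start. How well it grips the tray differs from run to run: it begins to slide at a tilt of about 25 to 40 degrees.
- biscuit_2: Round domed almond biscuit, tan: 34 mm across, 16.5 mm high, 15 g. Origin: centre of its flat underside (z axis through the dome). One of four alike, lying on the tray at the start. How well it grips the tray differs from run to run: it begins to slide at a tilt of about 25 to 40 degrees.
- biscuit_3: Round domed almond biscuit, tan: 34 mm across, 16.5 mm high, 15 g. Origin: centre of its flat underside (z axis through the dome). One of four alike, lying on the tray at the start. How well it grips the tray differs from run to run: it begins to slide at a tilt of about 25 to 40 degrees.
- warmer: Countertop warmer of plain bare metal, fixed: 170 mm deep (x) x 260 mm wide (y) x 70 mm high. Origin: centre of its underside. The open square well is at its left (+y), the flat control deck with the dial at its right (-y), both 70 mm high at the top.
- well (a point): Centre of the well's floor, 12 mm above the worktop; x and y axes along the walls. The well is 140 mm x 140 mm inside, 58 mm deep; its walls end at 70 mm above the worktop.
- dial_axis (a point): Point on the dial's upright axis at half height of its grip bar, 91 mm above the worktop: at [0, -78, 91] mm in the warmer's frame. Axes as the warmer's.
- dial (a joint): Black dial of the warmer, rad: 0 with its pointer at the first mark (warmer +x), growing clockwise seen from above to 2.4 at the last. Nine marks 0.3 apart; the single long bold one is at 1.5. Grip bar 42 mm long (along the pointer), 11 wide, 20 high, top 101 mm above the worktop; a white line shows the pointer end. Light friction (0.04 N m), stays where left.
- ramekin: White ramekin, 67 mm across, 39 mm high, loose; origin at the centre of its underside. A bystander.
- cup: White stacking cup, 81 mm across, 68 mm high, loose; origin at the centre of its underside. A bystander.
- jug: Small white cream jug, 67 x 103 x 85 mm high, loose; origin at the centre of its underside. A bystander.
- mug: Green and white mug, 78 x 109 x 101 mm high, loose; origin at the centre of its underside. A bystander.
- tape: Roll of tape lying flat, 96 mm across, 48 mm high, loose; origin at the centre of its underside. A bystander.
- teaspoon: Steel teaspoon, 130 mm long, 11 mm high, loose; origin at the centre of its underside. A bystander.

How it is judged:
By the outcome, as a careful person would: the job done as asked, in the order asked, and still so for the second after the job is handed in, with the robot touching nothing.
It also fails if it takes over 59 s, if anything falls off the work surface, if the arm or the gripper's body presses on something with over 40 N, if the wrist force passes 120 N, or if a joint passes its speed limit or range.

## Working session

There is one attempt and no reset: what is moved stays moved. The work goes in short steps, Python scripts to look and compute and a shell command to move; the robot and the scene stay as the last step left them, time stands still between calls to the robot, and variables do not carry over. Pictures are saved under pics/ and viewed, at most 10 in all, crops included, and the job is handed in when it is done.

```bash
ls; mkdir -p pics
cat > h.py <<'E'
import numpy as np, cv2
from rig import observe, get_image, hand_in, trace, tip_of
from scipy.spatial.transform import Rotation as R
def ray(p,px):
    h=p["img"].shape[0]; f=h/2/np.tan(np.radians(p["vertical_fov"])/2)
    K=np.array([[f,0,p["cx"]],[0,f,p["cy"]],[0,0,1]])
    d=p.get("distortion"); 
    u=cv2.undistortPoints(np.array([[px]],float),K,np.array(d,float) if d is not None else None)[0,0]
    E=np.array(p["extrinsics"]); return E[:3,3],E[:3,:3]@np.array([u[0],-u[1],-1])
def onz(p,px,z):
    o,d=ray(p,px); return o+d*(z-o[2])/d[2]
def proj(p,X):
    h=p["img"].shape[0]; f=h/2/np.tan(np.radians(p["vertical_fov"])/2)
    E=np.array(p["extrinsics"]); c=E[:3,:3].T@(np.array(X)-E[:3,3])
    return p["cx"]+f*c[0]/-c[2], p["cy"]+f*c[1]/c[2]
def save(p,n,crop=None,s=1):
    im=p["img"][:,:,::-1]
    if crop: x,y,w,h=crop; im=im[y:y+h,x:x+w]
    cv2.imwrite("pics/"+n,cv2.resize(im,None,fx=s,fy=s,interpolation=cv2.INTER_CUBIC))
E
python3 - <<'E'
from h import *
np.set_printoptions(precision=1,suppress=True)
P={n:get_image(n) for n in("top","scene")}
for n,p in P.items():
    print(n,{k:v for k,v in p.items() if k!="img"})
    save(p,n+"0.png",s=1.5)
    for q,z in [("tray",0),("tray_grip",55.5),("tray_lip",4),("biscuit_0",4),("warmer",0),("well",12),("dial_axis",91),("ramekin",0),("cup",0),("jug",0),("mug",0),("tape",0),("teaspoon",0)]:
        for r in tip_of(q,p)[:4]:
            if r["conf"]>.2: print(q,round(r["conf"],2),np.array(r["point"]),onz(p,r["point"],z))
print(observe())
E
```

```text
pics
top {'vertical_fov': 51.6804707672985, 'cx': 260.2063265332032, 'cy': 190.94089750929456, 'extrinsics': array([[   0. ,    1. ,   -0.1,  432.4],
       [  -1. ,    0. ,   -0. ,   -1.5],
       [  -0. ,    0.1,    1. , 1338.7],
       [   0. ,    0. ,    0. ,    1. ]]), 'shot': 1}
tray 0.68 [216.7 208.2] [489.6 150.1   0. ]
tray_grip 0.57 [185.1 210.5] [478.8 246.   55.5]
tray_lip 0.68 [235.9 206.7] [495.1  85.1   4. ]
tray_lip 0.33 [268.6 126. ] [773.  -22.8   4. ]
biscuit_0 0.57 [210.5 204.1] [503.  170.9   4. ]
biscuit_0 0.55 [226.1 216.3] [462.5 117.5   4. ]
biscuit_0 0.38 [222.7 202.8] [507.8 129.8   4. ]
warmer 0.77 [322.5 191. ] [ 551.4 -207.3    0. ]
well 0.56 [309.5 193.5] [ 541.5 -161.8   12. ]
well 0.21 [323.2 192.7] [ 544.6 -207.8   12. ]
dial_axis 0.63 [348.2 188.1] [ 553.3 -274.5   91. ]
ramekin 0.78 [258.8 157.4] [664.5   9.7   0. ]
cup 0.82 [232.7 133. ] [748.4 100.2   0. ]
jug 0.74 [267.3 123.9] [781.3 -18.3   0. ]
mug 0.66 [180.4 134.5] [741.5 279.8   0. ]
tape 0.55 [266.5 244. ] [371.3 -19.1   0. ]
teaspoon 0.69 [318.2 249.8] [ 353.8 -192.2    0. ]
scene {'vert
[... 1000 characters left out ...]
 192.7] [761.1 115.3   0. ]
jug 0.88 [310.7 202.7] [776.  -21.2   0. ]
jug 0.54 [278.2 211.3] [675.6  23.2   0. ]
mug 0.87 [218.5 180. ] [748.5 299.7  -0. ]
mug 0.67 [308.1 202.6] [772.1 -14.9   0. ]
tape 0.85 [210.2 265.7] [372.5  -1.8  -0. ]
teaspoon 0.59 [276.6 311.4] [ 335.6 -196.1    0. ]
{'clock': 1.4, 'qpos': array([ 57.8,  14.8,  87.9,  -0. ,  77.2, -11.6]), 'qd': array([-0. ,  0. , -0. , -0. ,  0. ,  0.1]), 'tau': array([  0. , -44.6, -29.1,  -0. ,   0. ,   0. ]), 'position': array([193.6, 514.8, 231.3]), 'ee_rot': array([-180. ,    0. ,  159.4]), 'contact_force': array([0.7, 0.1, 0.1]), 'wrist_torque': array([ 0., -0.,  0.]), 'grasp_force': 0.0, 'gripper_width': 1.0002618426185752}
```

View images.

View pics/top0.png

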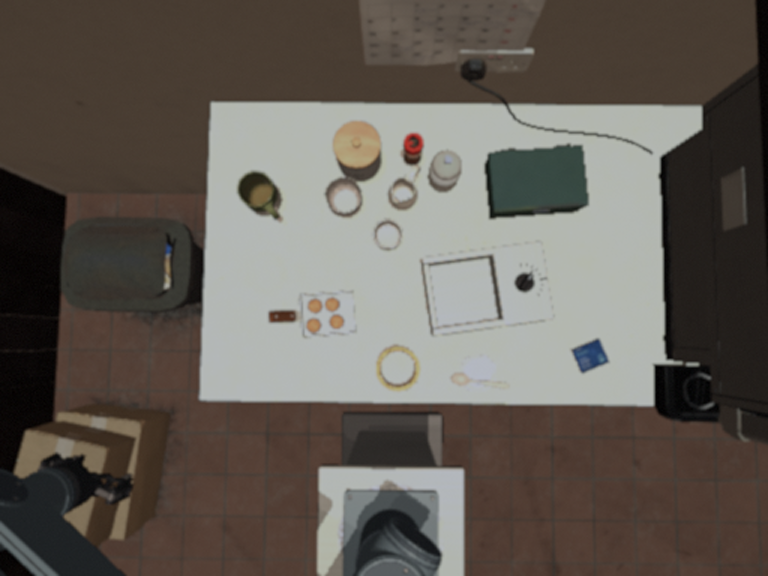

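View pics/scene0.png

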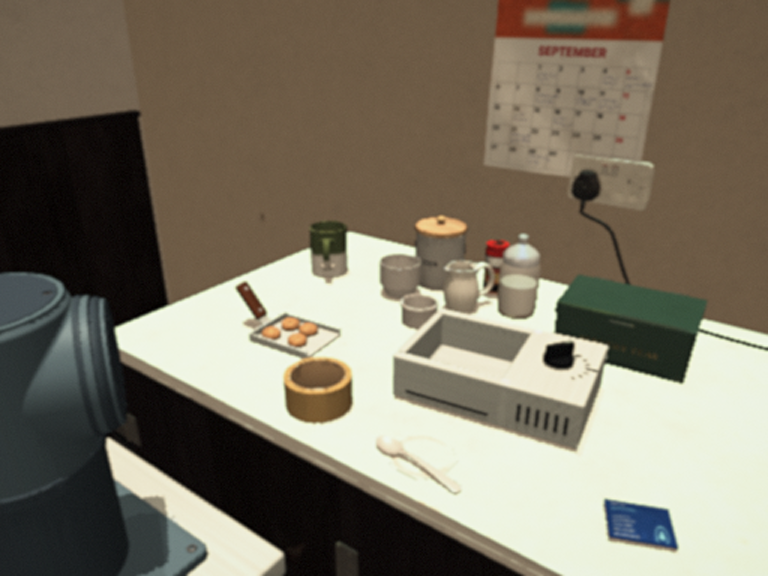

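```bash
cat > /tmp/a.py <<'E'
from h import *
t=cv2.imread("pics/top0.png"); 
import pickle
P={n:get_image(n) for n in("top","scene")}
pickle.dump(P,open("P.pkl","wb"))
def c(p,x,y,w,h,s): return cv2.resize(p["img"][y:y+h,x:x+w,::-1],None,fx=s,fy=s,interpolation=cv2.INTER_CUBIC)
a=c(P["top"],175,185,66,50,6)   # 396x300
b=c(P["top"],275,155,100,75,4)  # 400x300
d=c(P["scene"],150,180,80,60,5) # 400x300
e=c(P["scene"],340,215,66,50,6)
im=np.zeros((600,800,3),np.uint8)
for k,(q,x,y) in enumerate([(a,0,0),(b,400,0),(d,0,300),(e,400,300)]): im[y:y+q.shape[0],x:x+q.shape[1]]=q
cv2.imwrite("pics/m1.png",im)
for n in P:
  for q in("tray","tray_grip","warmer"):
    r=trace(q,P[n])
    if r:
        r=r[0]; print(n,q,r["conf"],r["extent"],cv2.minAreaRect(np.argwhere(r["region"])[:,::-1].astype(np.float32)))
E
python3 /tmp/a.py
```

```text
top tray 0.81 [181.5, 192.1, 56.3, 35.0] ((207.47930908203125, 209.2416534423828), (28.788026809692383, 57.21720504760742), 85.42607879638672)
top tray_grip 0.69 [179.0, 193.8, 61.5, 29.9] ((207.35879516601562, 209.16468811035156), (28.60779571533203, 57.13889694213867), 85.60128784179688)
top warmer 0.79 [281.3, 158.7, 87.5, 66.4] ((324.73333740234375, 191.5071563720703), (53.95055389404297, 83.05916595458984), 80.86982727050781)
scene tray 0.71 [153.7, 186.7, 75.9, 51.9] ((186.2660369873047, 217.29913330078125), (76.01008605957031, 33.847206115722656), 26.939529418945312)
scene tray_grip 0.89 [160.0, 184.2, 67.4, 53.3] ((186.3621368408203, 217.0938720703125), (75.11859130859375, 33.39415740966797), 26.939529418945312)
scene warmer 0.95 [263.9, 207.7, 143.4, 92.7] ((331.5788269042969, 246.71632385253906), (138.74661254882812, 71.83561706542969), 15.52410888671875)
```

View pics/m1.png

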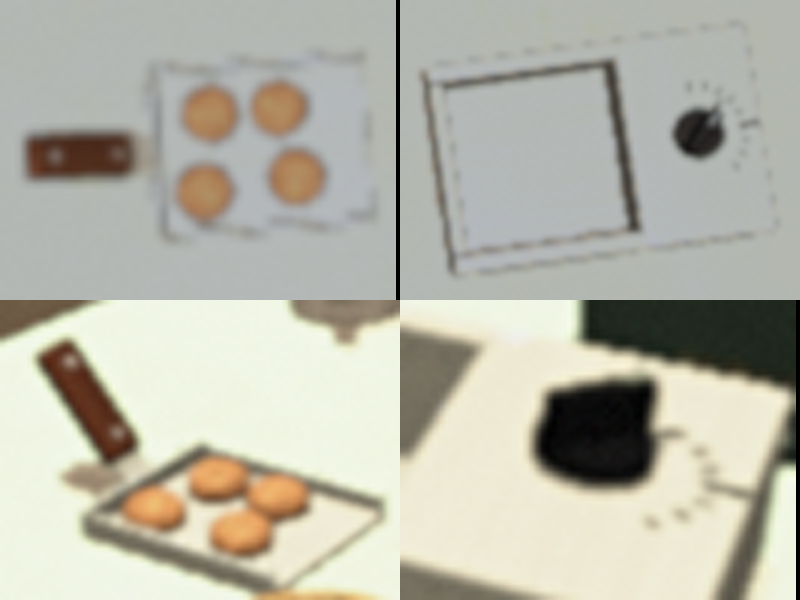

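```bash
cat > /tmp/b.py <<'E'
from h import *; import pickle
from scipy.optimize import least_squares
np.set_printoptions(precision=1,suppress=True)
P=pickle.load(open("P.pkl","rb"))
def up(u,v,s,x,y): return ((u+.5)/s-.5+x,(v+.5)/s-.5+y)
T=lambda u,v:("top",up(u,v,6,175,185)); S=lambda u,v:("scene",up(u,v-300,5,150,180)); W=lambda u,v:("top",up(u-400,v,4,275,155))
tray=[((-60,48,16),T(152,64)),((-60,-48,8),T(167,241)),((60,48,8),T(366,52)),((60,-48,8),T(375,216)),((-99.9,0,55.5),T(79,156)),
 ((-60,48,16),S(203,446)),((-60,-48,16),S(86,518)),((60,-48,0),S(282,587)),((60,48,14),S(383,498)),((-99.9,0,55.5),S(88,402))]
warm=[((85,130,70),W(423,69)),((85,-130,70),W(744,22)),((-85,-130,70),W(777,232)),((-85,130,70),W(453,272)),((70,-8+2,70),W(612,62))]
for nm,M,g in(("tray",tray,[490,150,-90]),("warmer",warm,[550,-205,10])):
    def f(x):
        r=[]
        for X,(n,px) in M:
            c,s=np.cos(np.radians(x[2])),np.sin(np.radians(x[2]))
            w=[x[0]+c*X[0]-s*X[1],x[1]+s*X[0]+c*X[1],X[2]]
            r+=list(np.array(proj(P[n],w))-px)
        return r
    o=least_squares(f,g,loss="soft_l1"); print(nm,o.x); print(np.array(f(o.x)).reshape(-1,2))
    x=o.x;c,s=np.cos(np.radians(x[2])),np.sin(np.radians(x[2]));Z=np.array([[c,-s],[s,c]])
    for p in ([(-99.9,0),(60,0)] if nm=="tray" else [(0,50),(0,-78)]): print(p,Z@p+x[:2])
E
python3 /tmp/b.py
```

```text
tray [487.2 141.5 -84.1]
[[-0.2  0.9]
 [-0.1  0. ]
 [-0.  -0.3]
 [ 1.   0.9]
 [-1.1  0.5]
 [ 0.8 -1.3]
 [ 0.  -1.1]
 [ 0.1  3.3]
 [ 2.2 -0.4]
 [-1.  -2.7]]
(-99.9, 0) [477.  240.9]
(60, 0) [493.4  81.8]
warmer [ 543.1 -203.6    8.1]
[[ 0.6 -1. ]
 [ 0.1  0.3]
 [ 0.  -0. ]
 [ 0.4  0.7]
 [-4.2 -0.1]]
(0, 50) [ 536.1 -154.1]
(0, -78) [ 554.1 -280.9]
```

```bash
cat >> h.py <<'E'
np.set_printoptions(precision=4,suppress=True)
def cur():
    o=observe(); return np.array(o["position"]),R.from_euler("xyz",o["ee_rot"],degrees=True),o
def rel(p1,R1,p0=None,R0=None):
    if p0 is None: p0,R0,_=cur()
    return np.r_[(R0.inv()*R1).as_rotvec()/np.pi, R0.inv().apply(np.array(p1)-p0)/600]
def tray_tool(yaw,tilt,s=-1):
    """tool rotation when tray has yaw, and front-down tilt (deg)"""
    c,n=np.cos(np.radians(40)),np.sin(np.radians(40))
    G=np.array([[0,s,0],[s*c,0,s*n],[n,0,-c]]).T
    return R.from_euler("z",yaw,degrees=True)*R.from_euler("y",tilt,degrees=True)*R.from_matrix(G)
def trayT(yaw,tilt): return R.from_euler("z",yaw,degrees=True)*R.from_euler("y",tilt,degrees=True)
E
cat > /tmp/c.py <<'E'
from h import *
yaw=-84.1; t0=np.array([487.2,141.5,0]); A=trayT(yaw,0); G=tray_tool(yaw,0)
tcp=t0+A.apply([-87.7,0,40.9]); z=G.apply([0,0,1]); print(tcp,G.as_euler("xyz",degrees=True))
r=rel(tcp-130*z,G); print(r, np.linalg.norm(r[:3])*180,np.linalg.norm(r[3:])*600); print(rel(tcp,G,tcp-130*z,G))
E
python3 /tmp/c.py
```

```text
[478.1851 228.7354  40.9   ] [-140.     0.  -174.1]
[ 0.2182 -0.0514 -0.1412 -0.5496 -0.1546  0.1513] 47.68699017277973 354.3762441582889
[ 0.      0.      0.     -0.     -0.      0.2167]
```

```bash
python3 -m crank '[[[0.036,-0.009,-0.024,-0.092,-0.026,0.025,0.59],[0.073,-0.017,-0.047,-0.183,-0.052,0.05,0.59],[0.109,-0.026,-0.071,-0.275,-0.077,0.076,0.59],[0.145,-0.034,-0.094,-0.366,-0.103,0.101,0.59],[0.182,-0.043,-0.118,-0.458,-0.129,0.126,0.59],[0.2182,-0.0514,-0.1412,-0.5496,-0.1546,0.1513,0.59],[0.2182,-0.0514,-0.1412,-0.5496,-0.1546,0.1513,0.59],[0.2182,-0.0514,-0.1412,-0.5496,-0.1546,0.1513,0.59]]]' 80
cat > /tmp/d.py <<'E'
from h import *
P={n:get_image(n) for n in("top","scene")}
def c(p,x,y,w,h,s): return cv2.resize(p["img"][y:y+h,x:x+w,::-1],None,fx=s,fy=s,interpolation=cv2.INTER_CUBIC)
im=np.hstack([c(P["top"],150,170,100,100,4),c(P["scene"],130,140,100,100,4)])
cv2.imwrite("pics/m2.png",im)
p,r,o=cur(); z=r.apply([0,0,1])
for n in P:
    x0,y0=(150,170) if n=="top" else (130,140)
    for d in(0,130): u=proj(P[n],p+d*z); print(n,d,(u[0]-x0)*4,(u[1]-y0)*4)
print(o)
E
python3 /tmp/d.py
```

```text
clock: 2.8
position: [469.3, 312.2, 140.3]
ee_rot: [-140.0, -0.0, -174.2]
contact_force: [-0.4, 0.0, 0.5]
gripper_width: 0.59
grasp_force: 0.0
top 0 29.774606357510265 169.4408674442118
top 130 163.2786787149215 163.79710815237092
scene 0 47.106642469284 84.38105417890233
scene 130 159.58633026928828 252.21387206827364
{'clock': 2.9, 'qpos': array([ 41.2983,  37.7594,  76.6588, -31.5831,  91.1494, -47.8929]), 'qd': array([ 0.2503, -0.6583,  0.0615, -0.1282, -0.0099, -0.1414]), 'tau': array([ -0.5927, -60.0297, -23.7889,  -2.7986,   2.5016,   0.0041]), 'position': array([469.2306, 312.8145, 141.5571]), 'ee_rot': array([-140.1063,    0.091 , -174.0817]), 'contact_force': array([ 0.2956, -0.33  ,  0.0917]), 'wrist_torque': array([ 0.3226,  0.0648, -0.0386]), 'grasp_force': 0.0, 'gripper_width': 0.5887547509119896}
```

View pics/m2.png

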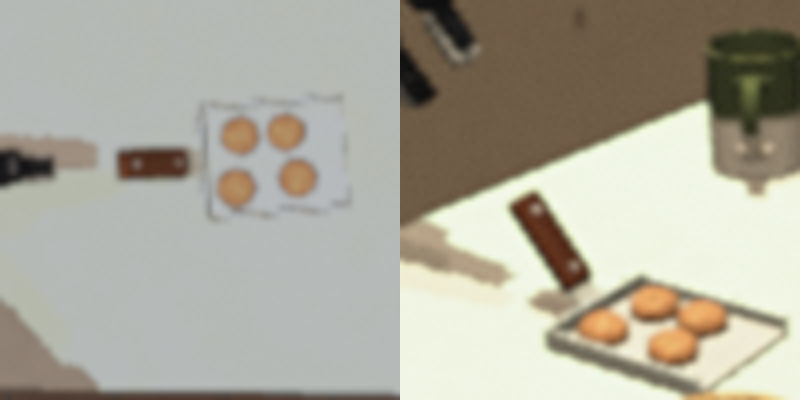

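```bash
python3 -m crank '[[[0,0,0,0,0,0.06,0.59],[0,0,0,0,0,0.12,0.59],[0,0,0,0,0,0.17,0.59],[0,0,0,0,0,0.2,0.59],[0,0,0,0,0,0.217,0.59],[0,0,0,0,0,0.217,0.59],[0,0,0,0,0,0.217,0.4],[0,0,0,0,0,0.217,0.25]]]' 80
python3 -m crank '[[[0,0,0,0,0,0,0.2],[0,0,0,0,0,0,0.15],[0,0,0,0,0,0,0.1],[0,0,0,0,0,0,0.05],[0,0,0,0,0,0,0.0],[0,0,0,0,0,0,0],[0,0,0,0,0,0,0],[0,0,0,0,0,0,0]]]' 80; python3 -c "
from h import *
p,r,o=cur();print(o)
p=get_image('scene');save(p,'s3.png',(130,140,120,110),4)"
```

```text
clock: 3.9
position: [478.6, 229.4, 41.4]
ee_rot: [-140.0, 0.1, -174.1]
contact_force: [0.3, -0.4, -0.5]
gripper_width: 0.251
grasp_force: 0.0
clock: 4.9
position: [478.2, 228.6, 40.8]
ee_rot: [-140.0, -0.0, -174.1]
contact_force: [0.4, -0.6, -2.5]
gripper_width: 0.129
grasp_force: 78.0
{'clock': 4.9, 'qpos': array([ 35.1007,  40.127 ,  89.5442, -35.3898,  75.6702, -43.9052]), 'qd': array([ 0.1698, -0.0347, -0.0819,  0.0517, -0.008 , -1.0832]), 'tau': array([ -0.0062, -59.4447, -19.4753,  -3.0663,   3.2874,  -0.0002]), 'position': array([478.2012, 228.597 ,  40.7788]), 'ee_rot': array([-139.9941,   -0.0027, -174.1062]), 'contact_force': array([ 0.3731, -0.5725, -2.5468]), 'wrist_torque': array([0.7908, 0.0535, 0.027 ]), 'grasp_force': 78.02414417266846, 'gripper_width': 0.12902488820791605}
```

View pics/s3.png

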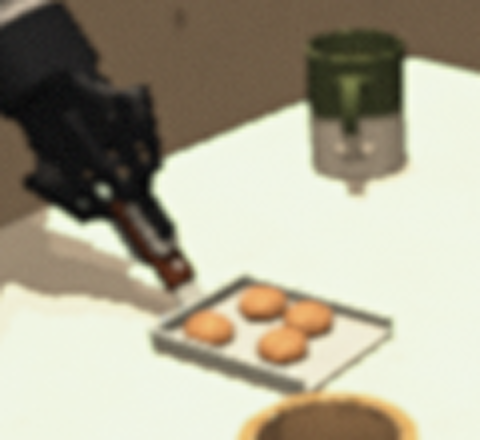

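```bash
cat > /tmp/e.py <<'E'
from h import *
G0=tray_tool(-84.1,0); p0=np.array([478.19,228.74,40.9])
def pose(lip,yaw,tilt): return lip+trayT(yaw,tilt).apply([-147.7,0,36.9]), tray_tool(yaw,tilt)
w=np.array([543.1,-203.6,0]); L=w+R.from_euler("z",8.1,degrees=True).apply([0,80,0]); print(L)
p1=p0+[0,0,120]; print("lift",rel(p1,G0,p0,G0))
p2,G2=pose(L+[0,0,125],-81.9,0); print("transit",p2,rel(p2,G2,p1,G0))
p3,G3=pose(L+[0,0,83],-81.9,0); print("lower",rel(p3,G3,p2,G2))
for t in range(5,66,5):
    p,g=pose(L+[0,0,83],-81.9,t); print(t,rel(p,g,p3,G3),p)
E
python3 /tmp/e.py
```

```text
[ 531.8279 -124.3981    0.    ]
lift [ 0.      0.      0.      0.     -0.1286 -0.1532]
transit [511.0168  21.8284 161.9   ] [-0.     -0.0079 -0.0094 -0.019  -0.2682  0.2228]
lower [ 0.      0.      0.     -0.      0.045   0.0536]
5 [-0.0278 -0.     -0.      0.     -0.0185 -0.0122] [511.5491  18.088  132.6325]
10 [-0.0556  0.      0.     -0.     -0.0379 -0.0228] [512.2358  13.2632 144.9872]
15 [-0.0833  0.      0.     -0.     -0.0582 -0.0316] [513.0716   7.3907 156.8702]
20 [-0.1111  0.      0.     -0.     -0.0792 -0.0386] [514.0501   0.5152 168.191 ]
25 [-0.1389 -0.      0.     -0.     -0.1007 -0.0437] [515.1639  -7.3109 178.8635]
30 [-0.1667  0.      0.      0.     -0.1226 -0.047 ] [516.4046 -16.0282 188.8063]
35 [-0.1944 -0.      0.     -0.     -0.1447 -0.0484] [517.7626 -25.5702 197.944 ]
40 [-0.2222  0.      0.      0.     -0.1669 -0.0478] [519.2277 -35.8643 206.2068]
45 [-0.25    0.      0.     -0.     -0.1889 -0.0452] [520.7887 -46.8323 213.5319]
50 [-0.2778 -0.      0.     -0.     -0.2105 -0.0408] [522.4336 -58.3906 219.8636]
55 [-0.3056  0.      0.     -0.     -0.2318 -0.0345] [524.1501 -70.4512 225.1537]
60 [-0.3333  0.      0.      0.     -0.2524 -0.0264] [525.925  -82.9224 229.362 ]
65 [-0.3611 -0.     -0.     -0.     -0.2722 -0.0165] [527.7449 -95.7092 232.4563]
```

```bash
python3 -m crank '[[[0,0,0,0,-0.003,-0.004,0],[0,0,0,0,-0.012,-0.014,0],[0,0,0,0,-0.03,-0.036,0],[0,0,0,0,-0.055,-0.066,0],[0,0,0,0,-0.08,-0.095,0],[0,0,0,0,-0.105,-0.125,0],[0,0,0,0,-0.12,-0.143,0],[0,0,0,0,-0.1286,-0.1532,0]]]' 80
python3 -m crank '[[[0,0,0,0,-0.004,0.003,0],[0,0,0,-0.001,-0.015,0.013,0],[0,0,0,-0.002,-0.034,0.029,0],[0,-0.001,-0.002,-0.004,-0.06,0.05,0],[0,-0.002,-0.003,-0.007,-0.093,0.078,0],[0,-0.004,-0.004,-0.01,-0.134,0.111,0],[0,-0.005,-0.005,-0.012,-0.167,0.139,0],[0,-0.006,-0.007,-0.014,-0.2,0.167,0]]]' 80
python3 -c "
from h import *
p,r,o=cur();print(rel(*__import__('runpy').run_path('/tmp/e.py')['pose'](np.array([531.83,-124.4,125]),-81.9,0)))
p=get_image('scene');save(p,'s4.png',(130,110,200,150),4)"
```

```text
clock: 5.95
position: [478.4, 228.8, 162.2]
ee_rot: [-140.0, 0.1, -174.1]
contact_force: [-0.2, -0.5, -2.2]
gripper_width: 0.131
grasp_force: 78.1
clock: 6.95
position: [502.3, 71.6, 161.2]
ee_rot: [-140.0, -0.0, -172.5]
contact_force: [-0.0, 0.3, -3.2]
gripper_width: 0.129
grasp_force: 78.1
[ 531.8279 -124.3981    0.    ]
lift [ 0.      0.      0.      0.     -0.1286 -0.1532]
transit [511.0168  21.8284 161.9   ] [-0.     -0.0079 -0.0094 -0.019  -0.2682  0.2228]
lower [ 0.      0.      0.     -0.      0.045   0.0536]
5 [-0.0278 -0.     -0.      0.     -0.0185 -0.0122] [511.5491  18.088  132.6325]
10 [-0.0556  0.      0.     -0.     -0.0379 -0.0228] [512.2358  13.2632 144.9872]
15 [-0.0833  0.      0.     -0.     -0.0582 -0.0316] [513.0716   7.3907 156.8702]
20 [-0.1111  0.      0.     -0.     -0.0792 -0.0386] [514.0501   0.5152 168.191 ]
25 [-0.1389 -0.      0.     -0.     -0.1007 -0.0437] [515.1639  -7.3109 178.8635]
30 [-0.1667  0.      0.      0.     -0.1226 -0.047 ] [516.4046 -16.0282 188.8063]
35 [-0.1944 -0.      0.     -0.     -0.1447 -0.0484] [517.7626 -25.5702 197.944 ]
40 [-0.2222  0.      0.      0.     -0.1669 -0.0478] [519.2277 -35.8643 206.2068]
45 [-0.25    0.      0.     -0.     -0.1889 -0.0452] [520.7887 -46.8323 213.5319]
50 [-0.2778 -0.      0.     -0.     -0.2105 -0.0408] [522.4336 -58.3906 219.8636]
55 [-0.3056  0.      0.     -0.     -0.2318 -0.0345] [524.1501 -70.4512 225.1537]
60 [-0.3333  0.      0.      0.     -0.2524 -0.0264] [525.925  -82.9224 229.362 ]
65 [-0.3611 -0.     -0.     -0.     -0.2722 -0.0165] [527.7449 -95.7092 232.4563]
[-0.0002 -0.0022 -0.0024 -0.0035 -0.0653  0.0532]
```

View pics/s4.png

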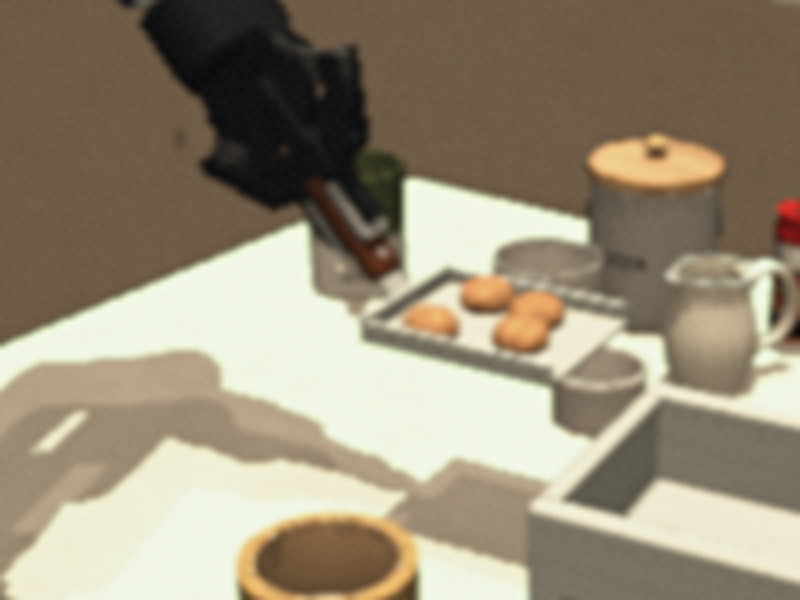

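```bash
python3 -m crank '[[[0,-0.001,-0.001,-0.002,-0.025,0.021,0],[0,-0.002,-0.002,-0.004,-0.05,0.041,0],[0,-0.002,-0.0024,-0.005,-0.068,0.056,0],[0,-0.002,-0.0024,-0.005,-0.06,0.065,0],[0,-0.002,-0.0024,-0.005,-0.045,0.082,0],[0,-0.002,-0.0024,-0.005,-0.03,0.1,0],[0,-0.002,-0.0024,-0.005,-0.023,0.109,0],[0,-0.002,-0.0024,-0.005,-0.023,0.109,0]]]' 80
python3 -c "
from h import *
p,r,o=cur();lip=p+r.apply(tray_tool(0,0).inv().apply([147.7,0,-36.9]));print(p,lip)
for n in('top','scene'):
  q=get_image(n);print(n,proj(q,lip),[(round(t['conf'],2),t['point'],onz(q,t['point'],83)) for t in tip_of('tray_lip',q)[:2]])
  if n=='scene':save(q,'s5.png',(200,130,200,150),4)
  else: save(q,'t5.png',(200,130,200,150),4)"
cd pics; python3 -c "
import cv2,numpy as np;cv2.imwrite('m5.png',np.vstack([cv2.resize(cv2.imread(f),(400,300),interpolation=3) for f in('s5.png','t5.png')]))"
```

```text
clock: 8.0
position: [512.1, 22.4, 119.0]
ee_rot: [-140.0, -0.1, -171.9]
contact_force: [0.2, -0.2, -2.4]
gripper_width: 0.132
grasp_force: 78.4
[512.0652  22.3532 118.9998] [ 532.9327 -123.8793   82.1551]
top (np.float64(300.23369122771976), np.float64(194.28156356804567)) [(0.57, [297.3, 195.1], array([ 530.1674, -114.4871,   83.    ]))]
scene (np.float64(299.81288102185005), np.float64(219.3635685747764)) [(0.77, [297.0, 218.4], array([ 531.7593, -117.4227,   83.    ])), (0.5, [285.9, 212.4], array([541.8822, -82.4169,  83.    ]))]
```

View pics/m5.png

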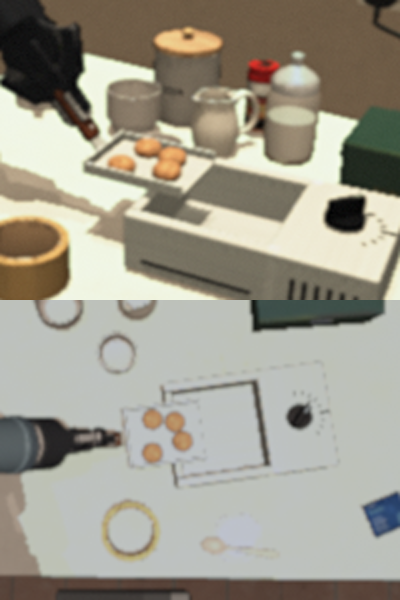

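```bash
python3 -m crank '[[[-0.0139,0,0,0,-0.009,-0.0064,0],[-0.0278,0,0,0,-0.0185,-0.0122,0],[-0.0556,0,0,0,-0.0379,-0.0228,0],[-0.0833,0,0,0,-0.0582,-0.0316,0],[-0.1111,0,0,0,-0.0792,-0.0386,0],[-0.125,0,0,0,-0.09,-0.0414,0],[-0.1389,0,0,0,-0.1007,-0.0437,0],[-0.1389,0,0,0,-0.1007,-0.0437,0]]]' 80
cat > /tmp/f.py <<'E'
from h import *
import runpy,sys
t0=float(sys.argv[1]); lip=np.array([531.8,-124.4,float(sys.argv[2])])
def pose(lip,yaw,tilt): return lip+trayT(yaw,tilt).apply([-147.7,0,36.9]), tray_tool(yaw,tilt)
a=pose(lip,-81.9,t0)
for d in np.arange(2.5,42,2.5): print(t0+d,rel(*pose(lip,-81.9,t0+d),*a)[[0,4,5]])
p,r,o=cur();print(p,p+r.apply(tray_tool(0,0).inv().apply([147.7,0,-36.9])))
E
python3 /tmp/f.py 25 83
```

```text
clock: 9.2
position: [517.0, -8.1, 180.1]
ee_rot: [-164.9, 0.1, -172.0]
contact_force: [-0.2, 0.2, -2.0]
gripper_width: 0.129
grasp_force: 78.4
27.5 [-0.0139 -0.0091 -0.0063]
30.0 [-0.0278 -0.0185 -0.0122]
32.5 [-0.0417 -0.0281 -0.0177]
35.0 [-0.0556 -0.0379 -0.0228]
37.5 [-0.0694 -0.048  -0.0274]
40.0 [-0.0833 -0.0582 -0.0316]
42.5 [-0.0972 -0.0686 -0.0353]
45.0 [-0.1111 -0.0792 -0.0386]
47.5 [-0.125  -0.0899 -0.0414]
50.0 [-0.1389 -0.1007 -0.0437]
52.5 [-0.1528 -0.1117 -0.0456]
55.0 [-0.1667 -0.1226 -0.047 ]
57.5 [-0.1806 -0.1337 -0.0479]
60.0 [-0.1944 -0.1447 -0.0484]
62.5 [-0.2083 -0.1558 -0.0483]
65.0 [-0.2222 -0.1669 -0.0478]
[516.993   -8.1014 180.0718] [ 533.6662 -125.3024   84.3491]
```

```bash
python3 -m crank '[[[-0.0139,0,0,0,-0.0091,-0.0063,0],[-0.0278,0,0,0,-0.0185,-0.0122,0],[-0.0417,0,0,0,-0.0281,-0.0177,0],[-0.0556,0,0,0,-0.0379,-0.0228,0],[-0.0694,0,0,0,-0.048,-0.0274,0],[-0.0833,0,0,0,-0.0582,-0.0316,0],[-0.0972,0,0,0,-0.0686,-0.0353,0],[-0.1111,0,0,0,-0.0792,-0.0386,0]]]' 80
python3 -m crank '[[[-0.0139,0,0,0,-0.0107,-0.0028,0],[-0.0278,0,0,0,-0.0215,-0.0051,0],[-0.0417,0,0,0,-0.0323,-0.0068,0],[-0.0556,0,0,0,-0.0432,-0.008,0],[-0.0556,0,0,0,-0.0432,-0.008,0],[-0.0556,0,0,0,-0.0432,-0.008,0],[-0.0556,0,0,0,-0.0432,-0.008,0],[-0.0556,0,0,0,-0.0432,-0.008,0]]]' 80
cat > /tmp/g.py <<'E'
from h import *
p,r,o=cur();print(p,p+r.apply(tray_tool(0,0).inv().apply([147.7,0,-36.9])))
for n in('top','scene'):
  q=get_image(n)
  for t in tip_of('biscuit_0',q): print(n,round(t['conf'],2),t['point'],onz(q,t['point'],12)[:2])
  save(q,n+'6.png',(250,130,120,100) if n=='top' else (240,150,170,142),4)
a,b=[cv2.resize(cv2.imread('pics/%s6.png'%n),(400,333),interpolation=3) for n in('top','scene')]
cv2.imwrite('pics/m6.png',np.hstack([a,b]))
E
python3 /tmp/g.py
```

```text
clock: 10.2
position: [521.7, -46.3, 213.4]
ee_rot: [175.0, -0.1, -171.8]
contact_force: [0.1, 0.6, -1.9]
gripper_width: 0.131
grasp_force: 78.5
clock: 11.2
position: [525.9, -71.9, 216.3]
ee_rot: [165.0, 0.0, -171.8]
contact_force: [-0.2, -0.1, -2.9]
gripper_width: 0.127
grasp_force: 78.6
[525.9291 -71.9465 216.2742] [ 533.7251 -125.9233   74.1383]
top 0.55 [319.7, 190.5] [ 551.9179 -196.0397]
top 0.4 [317.4, 196.8] [ 530.6324 -188.2651]
scene 0.67 [321.8, 240.0] [ 591.7068 -152.2044]
scene 0.47 [322.1, 230.7] [ 631.3353 -132.1944]
```

View pics/m6.png

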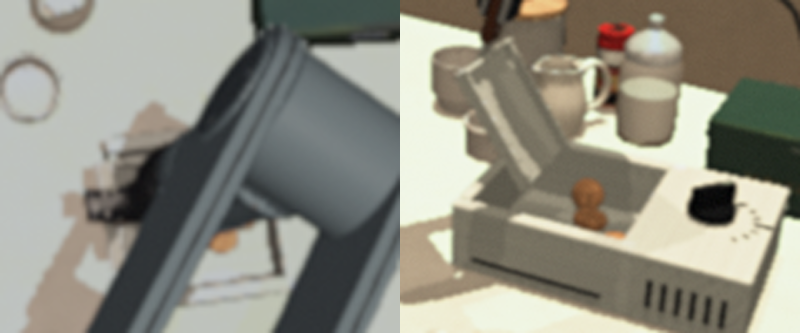

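```bash
python3 -m crank '[[[0,0,0,0,0.004,-0.015,0],[0,0,0,0,0.012,-0.045,0],[0,0,0,0,0.023,-0.085,0],[0,0,0,0,0.033,-0.12,0],[0,0,0,0,0.0388,-0.145,0],[0,0,0,0,0.0388,-0.145,0]]]' 80
cat > /tmp/i.py <<'E'
from h import *
p,r,o=cur();z=-84.1+2.2
t0=np.array([487.2,141.5,60]); tg=t0+trayT(-81.9,0).apply([-87.7,0,40.9]); G=tray_tool(-81.9,0)
m=rel(tg,G); print(p,tg,m,np.linalg.norm(m[:3])*180)
q=get_image('scene')
for t in tip_of('biscuit_0',q): print(round(t['conf'],2),t['point'],onz(q,t['point'],12)[:2])
E
python3 /tmp/i.py
```

```text
clock: 12.15
position: [526.5, -72.8, 307.5]
ee_rot: [165.1, 0.2, -171.9]
contact_force: [0.3, -0.4, -2.6]
gripper_width: 0.13
grasp_force: 78.6
[526.5354 -72.7941 307.4733] [474.843  228.3251 100.9   ] [ 0.305   0.0009 -0.0001  0.0153  0.4033  0.4636] 54.905102774325044
0.7 [318.9, 231.7] [ 622.3714 -128.2929]
0.53 [319.7, 239.7] [ 590.0151 -147.6409]
```

```bash
python3 -m crank '[[[0.04,0,0,0.002,0.05,0.058,0],[0.08,0,0,0.004,0.1,0.116,0],[0.12,0,0,0.006,0.15,0.174,0],[0.16,0,0,0.008,0.2,0.232,0],[0.2,0,0,0.01,0.26,0.3,0],[0.24,0,0,0.012,0.32,0.368,0],[0.28,0.0009,0,0.014,0.37,0.425,0],[0.305,0.0009,0,0.0153,0.4033,0.4636,0]]]' 80
cat > /tmp/j.py <<'E'
from h import *
p,r,o=cur();print(p,o["ee_rot"])
t0=np.array([487.2,141.5,-1]); tg=t0+trayT(-81.9,0).apply([-87.7,0,40.9]); G=tray_tool(-81.9,0)
print(rel(tg,G))
P={}
for n in("top","scene"):
  q=get_image(n);P[n]=q
  for t in tip_of('biscuit_0',q): print(n,round(t['conf'],2),t['point'],onz(q,t['point'],12)[:2])
im=np.hstack([cv2.resize(q["img"][y:y+120,x:x+h,::-1],(400,400*120//h),interpolation=3) for q,x,y,h in((P["top"],265,140,120),(P["scene"],150,150,0)) if h]+[cv2.resize(P["scene"]["img"][170:290,270:390,::-1],(400,400),interpolation=3)])
cv2.imwrite("pics/m7.png",im)
E
python3 /tmp/j.py
```

```text
clock: 13.25
position: [471.9, 231.1, 97.1]
ee_rot: [-139.9, -0.3, -171.7]
contact_force: [1.3, -0.7, -1.3]
gripper_width: 0.134
grasp_force: 79.3
[471.9162 231.136   97.1459] [-139.9162   -0.3161 -171.7441]
[-0.0005 -0.0008  0.0018 -0.0047  0.0573  0.0764]
top 0.49 [308.0, 177.8] [ 594.4765 -156.7903]
top 0.45 [316.7, 199.2] [ 522.5447 -185.8992]
top 0.39 [321.6, 194.7] [ 537.8332 -202.3668]
scene 0.7 [317.3, 243.4] [ 572.0261 -151.0462]
scene 0.66 [190.7, 204.3] [548.1927 226.5391]
scene 0.45 [319.5, 233.0] [ 617.626  -132.4359]
```

View pics/m7.png

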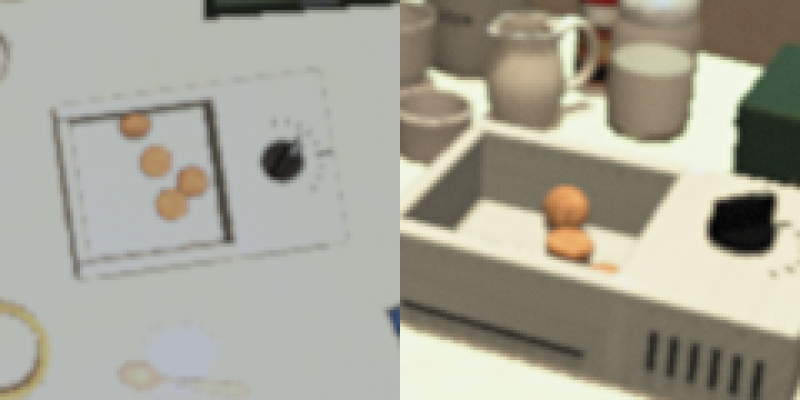

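```bash
python3 -m crank '[[[0,0,0,0,0.015,0.018,0],[0,0,0,0,0.03,0.036,0],[0,0,0,0,0.043,0.051,0],[0,0,0,0,0.051,0.061,0],[0,0,0,0,0.056,0.067,0],[0,0,0,0,0.056,0.067,0],[0,0,0,0,0.056,0.067,0]]]' 80; python3 -c "
from h import *
p,r,o=cur();print(p,o['ee_rot'],o['contact_force'],o['wrist_torque'])"
```

```text
clock: 14.32
position: [473.9, 229.1, 48.0]
ee_rot: [-140.1, -0.1, -171.9]
contact_force: [-0.3, 0.7, -2.2]
gripper_width: 0.131
grasp_force: 79.7
[473.8533 229.0995  48.0214] [-140.1135   -0.1058 -171.9051] [-0.2512  0.7421 -2.2419] [0.6271 0.0473 0.0247]
```

```bash
python3 -m crank '[[[0,0,0,0,0.002,0.0025,0],[0,0,0,0,0.004,0.005,0],[0,0,0,0,0.006,0.0072,0],[0,0,0,0,0.0075,0.0089,0],[0,0,0,0,0.0075,0.0089,0]]]' 80; python3 -c "
from h import *
p,r,o=cur();print(p,o['ee_rot'],o['contact_force'],o['wrist_torque'])"
```

```text
clock: 14.95
position: [473.5, 228.9, 40.6]
ee_rot: [-140.1, -0.2, -171.9]
contact_force: [0.5, 0.6, -2.3]
gripper_width: 0.126
grasp_force: 79.7
[473.5308 228.8769  40.5751] [-140.094    -0.1569 -171.9153] [ 0.4615  0.574  -2.3367] [ 0.6912  0.0841 -0.031 ]
```

Not yet loaded; another 2 mm.

```bash
python3 -m crank '[[[0,0,0,0,0.001,0.0013,0],[0,0,0,0,0.0021,0.0026,0],[0,0,0,0,0.0021,0.0026,0]]]' 80; python3 -c "
from h import *
p,r,o=cur();print(p,o['ee_rot'],o['contact_force'],o['wrist_torque'])"
```

```text
clock: 15.32
position: [473.8, 229.1, 39.2]
ee_rot: [-140.1, -0.1, -171.9]
contact_force: [-2.2, 2.7, 1.9]
gripper_width: 0.127
grasp_force: 80.6
[473.7737 229.0653  39.2347] [-140.0861   -0.0985 -171.9051] [-2.2396  2.6699  1.8791] [-0.0166 -0.017  -0.1431]
```

```bash
python3 -m crank '[[[0,0,0,0,0,0,0.2],[0,0,0,0,0,0,0.3],[0,0,0,0,0,0,0.45],[0,0,0,0,0,0,0.59],[0,0,0,0,0,0,0.59],[0,0,0,0,0,-0.04,0.59],[0,0,0,0,0,-0.1,0.59],[0,0,0,0,0,-0.18,0.59]]]' 40
cat > /tmp/k.py <<'E'
from h import *
p,r,o=cur();print(p,o['ee_rot'],o['qpos'],o['gripper_width'])
w=np.array([543.1,-203.6,0]); D=w+R.from_euler("z",8.1,degrees=True).apply([0,-78,0])
q=get_image("top")
# pointer: white line on black
print("dial px",proj(q,[D[0],D[1],91]))
reg=trace("dial",q); print(reg[0]["conf"],reg[0]["extent"]) if reg else print("none")
s=get_image("scene"); cv2.imwrite("pics/m8.png",np.hstack([cv2.resize(q["img"][170:206,330:366,::-1],(400,400),interpolation=3),cv2.resize(s["img"][140:260,130:250,::-1],(400,400),interpolation=3)]))
E
python3 /tmp/k.py
```

```text
clock: 16.32
position: [463.5, 297.3, 121.8]
ee_rot: [-140.0, -0.3, -172.0]
contact_force: [0.7, -0.0, -0.6]
gripper_width: 0.591
grasp_force: 0.0
[463.5213 297.3075 121.7803] [-140.0351   -0.2609 -171.968 ] [ 40.9731  37.1586  81.0472 -32.5394  87.0272 -47.9637] 0.5913379273658869
dial px (np.float64(350.21107395375134), np.float64(187.86673085158625))
0.57 [342.2, 183.0, 14.9, 11.1]
```

View pics/m8.png

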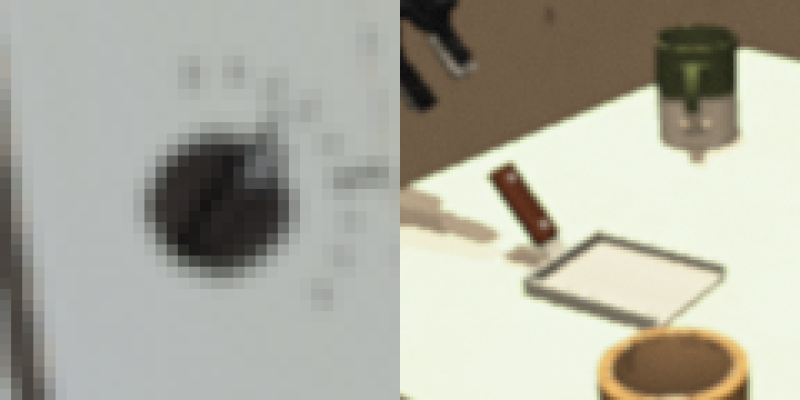

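```bash
cat > /tmp/l.py <<'E'
from h import *
q=get_image("top"); g=cv2.cvtColor(q["img"],cv2.COLOR_RGB2GRAY).astype(float)
sub=g[178:200,338:362]; m=sub<110
ys,xs=np.nonzero(m); wt=(190-sub).clip(0)
wt[~cv2.dilate(m.astype(np.uint8),np.ones((3,3))).astype(bool)]=0
Y,X=np.mgrid[178:200,338:362]; c=((wt*X).sum()/wt.sum(),(wt*Y).sum()/wt.sum()); print("centroid",c,m.sum(),onz(q,c,80),onz(q,c,90))
# marks: circle fit from crop pixels
M=np.array([(190,73),(233,73),(275,90),(308,108),(333,143),(350,220),(343,258),(320,293)])/11.111-.5+[330,170]
W=np.array([onz(q,x,70)[:2] for x in M]); k=np.array([0,.3,.6,.9,1.2,1.8,2.1,2.4])
from scipy.optimize import least_squares
f=lambda v:np.r_[W[:,0]-v[0]-v[2]*np.cos(v[3]-k),W[:,1]-v[1]-v[2]*np.sin(v[3]-k)]
o=least_squares(f,[554,-280,35,.14]);print("marks fit",o.x[:3],np.degrees(o.x[3]),np.abs(f(o.x)).max())
t=onz(q,np.array((268,150))/11.111-.5+[330,170],100); print("pointer deg",np.degrees(np.arctan2(t[1]-o.x[1],t[0]-o.x[0])))
a=onz(q,np.array((200,238))/11.111-.5+[330,170],100);print("bar deg",np.degrees(np.arctan2(*(t-a)[[1,0]])),(t+a)/2)
p,r,_=cur(); D=np.array([554.1,-279.5,160]);G=R.from_euler("xyz",[180,0,141],degrees=True)
v=np.array([463.5,297.3,250]);print("up",rel(v,r)); m=rel(D,G,v,r);print("move",m,np.linalg.norm(m[:3])*180,np.linalg.norm(m[3:])*600)
E
python3 /tmp/l.py
```

```text
centroid (np.float64(349.26469019942414), np.float64(187.81881198677615)) 120 [ 555.2871 -280.2718   80.    ] [ 554.311  -278.0572   90.    ]
marks fit [ 555.0949 -280.9936   39.3938] 8.479705653777312 1.062095802354463
pointer deg -32.539970655864145
bar deg -37.687994150175086 [ 556.0911 -279.9379  100.    ]
up [ 0.      0.      0.      0.0015 -0.1377 -0.1631]
move [-0.2086  0.0907  0.2511 -0.0135 -0.651   0.7385] 60.99131846618294 590.7678054870627
```

```bash
python3 -m crank '[[[0,0,0,0,-0.06,-0.07,0.5],[0,0,0,0,-0.1377,-0.163,0.5]]]' 30
python3 -m crank '[[[-0.03,0.013,0.035,-0.002,-0.09,0.1,0.5],[-0.06,0.026,0.07,-0.004,-0.18,0.2,0.5],[-0.085,0.037,0.1,-0.005,-0.25,0.285,0.5],[-0.11,0.048,0.13,-0.007,-0.32,0.37,0.5],[-0.135,0.059,0.163,-0.008,-0.4,0.455,0.5],[-0.16,0.07,0.193,-0.01,-0.49,0.555,0.5],[-0.185,0.08,0.222,-0.012,-0.57,0.65,0.5],[-0.2,0.087,0.241,-0.013,-0.62,0.705,0.5]]]' 30
cat > /tmp/n.py <<'E'
from h import *
import sys
z,yaw=map(float,sys.argv[1:3])
p,r,o=cur(); print(p,o["ee_rot"],o["qpos"],o["contact_force"],o["grasp_force"]); print(rel([554.8,-280.3,z],R.from_euler("xyz",[180,0,yaw],degrees=True)))
E
python3 /tmp/n.py 140 143
```

```text
clock: 16.77
position: [463.6, 295.2, 238.0]
ee_rot: [-139.9, -0.5, -172.0]
contact_force: [1.1, 0.9, -0.2]
gripper_width: 0.494
grasp_force: 0.0
clock: 17.77
position: [539.0, -194.1, 161.4]
ee_rot: [-178.4, 0.5, 142.5]
contact_force: [0.2, -0.1, 0.1]
gripper_width: 0.499
grasp_force: 0.0
[ 538.9972 -194.1392  161.4138] [-178.4403    0.4964  142.4885] [-29.9462  20.297   90.4926  -1.7269  68.9325 -81.811 ] [ 0.1908 -0.0501  0.0725] 0.0
[-0.0087  0.0027 -0.0029 -0.108  -0.0968  0.0393]
```

```bash
python3 -m crank '[[[0,0,0,0,0,0,0.5],[0,0,0,0,0,0,0.5],[0,0,0,0,0,0,0.5]]]' 30; python3 /tmp/n.py 130 143
```

```text
clock: 18.15
position: [540.0, -189.6, 162.5]
ee_rot: [-178.3, 0.6, 142.9]
contact_force: [-0.1, -0.3, 0.3]
gripper_width: 0.502
grasp_force: 0.0
[ 540.0368 -189.6241  162.5416] [-178.3324    0.5547  142.8766] [-29.4227  20.1766  90.5039  -1.8498  69.0032 -81.6331] [-0.0878 -0.2934  0.2892] 0.0
[-0.0093  0.0031 -0.0007 -0.1103 -0.104   0.0584]
```

```bash
python3 -m crank '[[[-0.009,0.003,-0.001,-0.06,-0.055,0.02,0.5],[-0.009,0.003,-0.001,-0.11,-0.104,0.03,0.5],[-0.009,0.003,-0.001,-0.11,-0.104,0.058,0.5],[-0.009,0.003,-0.001,-0.11,-0.104,0.058,0.5],[-0.009,0.003,-0.001,-0.11,-0.104,0.058,0.5]]]' 30; python3 /tmp/n.py 85.5 143
```

```text
clock: 18.77
position: [555.2, -279.8, 131.0]
ee_rot: [-180.0, 0.1, 143.1]
contact_force: [0.1, 0.4, 0.4]
gripper_width: 0.5
grasp_force: 0.0
[ 555.2228 -279.7783  130.9687] [-179.976     0.0562  143.0805] [-36.9954  26.5316  85.3595  -0.0258  68.0527 -90.0663] [0.1444 0.4024 0.3834] 0.0
[-0.0001  0.0003  0.0004  0.0001 -0.0011  0.0758]
```

```bash
python3 -m crank '[[[0,0,0,0,0,0.03,0.5],[0,0,0,0,0,0.055,0.5],[0,0,0,0,-0.001,0.07,0.5],[0,0,0,0,-0.001,0.0755,0.5],[0,0,0,0,-0.001,0.0755,0.5],[0,0,0,0,-0.001,0.0755,0.35],[0,0,0,0,-0.001,0.0755,0.25],[0,0,0,0,-0.001,0.0755,0.2]]]' 30; python3 -m crank '[[[0,0,0,0,0,0,0.15],[0,0,0,0,0,0,0.1],[0,0,0,0,0,0,0.05],[0,0,0,0,0,0,0],[0,0,0,0,0,0,0]]]' 30; python3 /tmp/n.py 85.5 102.4
```

```text
clock: 19.77
position: [555.1, -282.4, 85.9]
ee_rot: [-180.0, 0.1, 142.9]
contact_force: [1.4, 1.4, 1.4]
gripper_width: 0.2
grasp_force: 0.4
clock: 20.4
position: [556.6, -281.0, 86.2]
ee_rot: [179.8, 0.2, 142.9]
contact_force: [4.8, 5.2, 2.9]
gripper_width: 0.117
grasp_force: 31.6
[ 556.6425 -280.9655   86.1614] [179.8468   0.2114 142.9493] [-37.1066  29.1876  87.9582   0.1727  62.6431 -90.1352] [4.8491 5.2449 2.8744] 31.611420214176178
[ 0.0012  0.0008  0.2253  0.0031 -0.001   0.0011]
```

```bash
python3 -m crank '[[[0,0,0.03,0,0,0,0],[0,0,0.07,0,0,0,0],[0,0,0.11,0,0,0,0],[0,0,0.15,0,0,0,0],[0,0,0.19,0,0,0,0],[0,0,0.225,0,0,0,0],[0,0,0.225,0,0,0,0],[0,0,0.225,0,0,0,0]]]' 30; python3 /tmp/n.py 85.5 102.4
```

```text
clock: 21.4
position: [555.3, -281.8, 86.1]
ee_rot: [179.9, 0.1, 102.6]
contact_force: [1.7, 5.1, 4.8]
gripper_width: 0.12
grasp_force: 32.1
[ 555.2802 -281.7738   86.1344] [179.8951   0.0752 102.5916] [-37.1732  29.1719  87.9895   0.0354  62.7135 -49.7811] [1.7448 5.1438 4.7801] 32.08954632282257
[ 0.0006  0.0004  0.0011  0.0026 -0.0002  0.0011]
```

Release, rise, and move aside to check.

```bash
python3 -m crank '[[[0,0,0,0,0,0,0.15],[0,0,0,0,0,0,0.25],[0,0,0,0,0,0,0.4],[0,0,0,0,0,0,0.5],[0,0,0,0,0,0,0.5],[0,0,0,0,0,-0.04,0.5],[0,0,0,0,0,-0.11,0.5],[0,0,0,0,0,-0.2,0.5]]]' 30; python3 -m crank '[[[0,0,0,0,0.08,-0.05,0.5],[0,0,0,0,0.16,-0.1,0.5],[0,0,0,0,0.25,-0.1,0.5],[0,0,0,0,0.34,-0.1,0.5],[0,0,0,0,0.42,-0.1,0.5],[0,0,0,0,0.45,-0.1,0.5],[0,0,0,0,0.45,-0.1,0.5]]]' 30
cat > /tmp/o.py <<'E'
from h import *
p,r,o=cur();print(p,o["contact_force"])
q=get_image("top"); g=cv2.cvtColor(q["img"],cv2.COLOR_RGB2GRAY)
print(g[180:197,340:366])
for n,z in [("biscuit_0",12),("tray",0),("ramekin",0),("cup",0),("jug",0),("mug",0),("tape",0),("teaspoon",0)]:
    print(n,[(round(t["conf"],2),onz(q,t["point"],z)[:2].round(1)) for t in tip_of(n,q)[:4]])
E
python3 /tmp/o.py
```

```text
clock: 22.4
position: [553.8, -281.8, 205.4]
ee_rot: [-179.9, -0.0, 102.4]
contact_force: [0.7, -0.6, 0.3]
gripper_width: 0.499
grasp_force: 0.0
clock: 23.28
position: [819.2, -223.0, 262.9]
ee_rot: [-179.9, 0.0, 102.5]
contact_force: [-0.1, -1.2, 0.5]
gripper_width: 0.499
grasp_force: 0.0
[ 819.1928 -223.0464  262.9498] [-0.1346 -1.178   0.4885]
[[117 114 109 100 108 147 182 192 191 189 191 193 194 193 193 192 184 175
  183 192 193 193 192 189 185 191]
 [117 113 105 101 125 164 185 181 167 164 169 179 188 191 194 193 189 186
  188 189 190 192 193 189 186 191]
 [115 109 102 108 140 165 161 142 117 109 120 139 158 175 189 193 193 192
  185 176 181 191 193 190 188 192]
 [113 107 101 115 138 138 110  80  61  57  62  76 100 138 172 188 191 191
  187 179 183 191 193 190 188 192]
 [111 104 101 108 112  90  61  46  44  45  43  41  53  88 133 158 169 181
  190 188 186 187 183 175 176 189]
 [108 103 103 102  78  55  46  45  44  43  41  35  37  57  88 111 128 159
  179 175 164 158 155 148 158 181]
 [105  99 101  95  61  43  42  38  37  37  36  36  48  74  99 107 108 132
  156 157 150 151 162 1
[... 712 characters left out ...]
 80 107 141 173 189 194 194
  192 187 178 180 190 193 192 187]
 [182 193 194 194 192 182 165 149 123 116 120 139 163 178 190 194 193 192
  191 190 187 187 191 193 192 190]
 [190 195 194 194 194 193 191 183 172 169 170 178 188 192 193 193 193 189
  182 183 190 192 193 193 193 192]
 [193 194 194 194 194 195 194 194 191 190 191 192 193 193 193 193 193 188
  177 174 188 193 193 193 193 193]]
biscuit_0 []
tray [(0.74, array([491.5, 131.2])), (0.48, array([ 344.3, -197.8]))]
ramekin [(0.51, array([668. ,  -0.5]))]
cup [(0.71, array([751.9,  90.7]))]
jug [(0.71, array([772. , -36.3]))]
mug [(0.8, array([738. , 281.4]))]
tape [(0.54, array([366. , -14.5]))]
teaspoon [(0.42, array([ 351. , -204.5]))]
```

Run:
```python
from h import *
q=get_image("top"); g=cv2.cvtColor(q["img"],cv2.COLOR_RGB2GRAY).astype(float)
for c in range(351,356):
    col=g[183:190,c]; w=(col-np.minimum(col.min(),col)-8).clip(0); i=slice(1,6) 
    print(c,(w[i]*np.arange(184,189)).sum()/max(w[i].sum(),1))
for yaw in(-67.6,-77.6,-87.6):
    print(yaw,[np.round(proj(q,[555.3+r*np.cos(np.radians(yaw)),-280.5+r*np.sin(np.radians(yaw)),101]),2) for r in(0,9,12,15,18)])
s=get_image("scene")
for p_ in (q,s):
    print([(round(t["conf"],2),np.round(t["point"],1)) for t in tip_of("biscuit_0",p_)])
gs=cv2.cvtColor(s["img"],cv2.COLOR_RGB2GRAY)
a=np.radians(-77.6); print(proj(s,[555.3,-280.5,101]),proj(s,[555.3+20*np.cos(a),-280.5+20*np.sin(a),101]),proj(s,[555.3+40*np.cos(a),-280.5+40*np.sin(a),70]))
print(gs[224:240,362:394])
```

```text
351 0.0
352 185.55
353 185.41322314049586
354 185.33035714285714
355 184.89583333333334
-67.6 [array([350.82, 187.18]), array([353.46, 186.12]), array([354.34, 185.76]), array([355.23, 185.41]), array([356.11, 185.05])]
-77.6 [array([350.82, 187.18]), array([353.62, 186.59]), array([354.55, 186.4 ]), array([355.48, 186.2 ]), array([356.42, 186.01])]
-87.6 [array([350.82, 187.18]), array([353.69, 187.09]), array([354.64, 187.06]), array([355.6 , 187.03]), array([356.56, 186.99])]
[]
[(0.68, array([321. , 241.7])), (0.46, array([320.3, 230.3]))]
(np.float64(374.0028112720781), np.float64(228.66877655680076)) (np.float64(384.34613298772877), np.float64(230.69098330914807)) (np.float64(392.5846534874588), np.float64(246.3213175714483))
[[221 220 220 223 223 225 225 225 225 223 221 215 206 196 193 188 176 151
  126 118 114  92  63  47  50  56  53  41  36  36  37  36]
 [220 217 210 211 216 219 224 226 228 227 225 223 222 221 219 220 214 209
  202 201 198 173 141 124 125 125 103  70  53  48  44  37]
 [215 193 165 160 173 186 198 208 213 216 218 219 225 226 226 227 228 230
  231 233 232 223 
[... 1070 characters left out ...]
1 235 234 234 233 234 234 234 232]
 [139  57  11   8   7   7   6   9   9  13   9  10   8   8   5   6   8   9
    6  10  43 121 197 231 233 232 232 234 234 234 233 232]
 [123  44  11  10   9  11   9  13  10  10   8   6  12   9  11  11  11   9
    6  13  57 132 191 214 215 220 229 234 234 233 233 232]
 [108  35  13  17  17  18  12  13  12  14  12  12  10  12   9   9   7   4
    4  14  67 143 185 191 186 201 223 233 234 234 232 232]
 [ 95  26  15  19  23  22  20  20  17  16  13  15  11  12  12  15  14  10
    8  26  89 171 210 217 214 218 227 229 229 231 232 232]
 [ 84  23  14  19  19  22  20  19  20  21  21  17  18  19  17  16  15  13
   13  36 106 190 231 235 234 230 220 205 205 221 230 232]]
```

```bash
python3 -c "
from rig import hand_in
print(hand_in())"
```

```text
the job is handed in; nothing more can be done
None
```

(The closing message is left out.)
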